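# Clamp the blank cap onto the pressure-test stand

## Robot

A 7-joint arm with a two-finger parallel gripper is mounted at the origin on a cart in front of the work surface, level with it; the furniture and walls round the work are solid. World frame = base frame: x ahead of the robot, y to its left, z up, the work surface at z = 0. Lengths are in m, angles in rad, forces in N, time in s.
With the tool pointing down it reaches from about 0.35 to 0.9 m from the base axis. Payload 7.2 kg.
Tool frame: the origin (TCP) lies between the finger pads; the fingertips stand 8 mm ahead of it and the grasp point (between the pads) lies 11 mm behind it; z points along the fingers, y is the line along which they close (so a half turn about z gives the same grasp; the last joint's range is limited). The gripper opens to 85 mm and grips with 20 to 120 N. Pads are 22 mm wide; open, the fingers measure 114 mm over their backs; the gripper's body (76 mm by 85 mm) begins 54 mm behind the grasp point. The pads swing forward as they close: fully open they stand 13 mm farther back than shut.
Start: joints at [-1.259, 0.411, -0.013, 1.596, 0.006, 1.134, -0.082], TCP at [0.232, 0.58, 0.239] pointing down, gripper open.
Joint ranges: [-2.95, 2.95], [-0.29, 1.99], [-1.47, 1.44], [0.14, 2.54], [-1.03, 4.17], [0.13, 1.85], [-2.86, 2.86]. Speed limits (rad/s): [2.39, 2.39, 3.01, 3.01, 3.14, 3.14, 3.14].

## Interface

Orientations are given as a unit quaternion [x, y, z, w].
In Python, from rig import read_state, read_camera, camera_model, sign_off, search_frame, place_of gives the robot as it stands.
- The arm moves only by the tool apply_moves, never from a script. Its argument "targets" is a list of rows, each an object with "gripper": the gripper's target within -1 to 1 (fully open at 1, half-way at 0, shut at -1); "travel": the shift along the tool's x, y, z in m, a list of three; "angular": the turn, a rotation vector about the tool's x, y, z in degrees, a list of three. A call has exactly 10 rows; each row shifts and turns the commanded pose from where the row before left it, along the tool's axes as they then stand; what a row does not reach is not made up. A row lasts 1/10 s, in which the tool goes at most 50 mm and 8.59 degrees, less where a joint would pass 70% of its speed; a pose out of reach is approached as far as the arm can. A call is refused whole if a number of a shift passes 0.05 or a number of a turn 8.59, either way. A call with a gripper value outside its range is refused whole. The fingers move at their own pace and stop on an object; the grip force is fixed at half the most. Time passes only in rows, so rows that do not move let the fingers close, or fill a call up. It gives the time, the measured TCP pose, the force, the opening and the grip force at its end, in the units of the state.
- read_state(): the state, without advancing time (a new reading comes with each control period).
- read_camera(name): name is "side" or "top"; returns the picture (420x560x3 uint8, blue, green, red); there is no depth.
- camera_model(name): a dict with "K" (3x3 intrinsics, pixels), "R" (3x3) and "t" (3): a world point X has camera coordinates R X + t. Camera axes: x right, y down, z forward; pixel columns grow to the right and rows downward; lengths in m; the calibration is good to about 2 mm. A picture is of the moment at which its call begins. camera_model takes no time and is no camera call.
- sign_off(): hands the job in; it is judged then, once.
Trained networks look in the newest picture that a camera, given by its name, has taken for a name from the list of things; names that differ only in an ending like _2 or _b are one class to them, and where a whole thing is asked for, a point or a joint stands for the part that bears it (a point fixed in the world has none). Each returns a list of dicts, best first, with "confidence" (0 to 1); they miss things now and then, are a little off and sometimes report something else, mostly with a low value. They report only what shows in the picture. A call takes as long as a camera call.
- search_frame(query, camera): "location" ([x, y, z] in m, in world coordinates, good to about 4 mm: the middle of the surface that is visible of it).
- place_of(query, camera): "location" ([x, y, z] in m, in world coordinates, good to about 4 mm: a listed point, or the origin of a listed thing).
The state is a dict: "clock": time; "joint_pos": joint angles; "qd": joint speeds; "joint_efforts": joint torques, N m; "eef_pos": TCP position; "ee_rot": TCP orientation; "force": force on the tool from outside, world axes, zero at the start; "moment": the same for the moment, N m; "finger_gap": finger opening in m; "grip_force": force on a finger pad.
Only numpy, scipy, OpenCV 4.12 (cv2) and the standard library are available. Lean on these libraries where they do the work, as an engineer would, in place of code of your own. Each camera call takes 0.05 s, during which the arm holds its last target. There are 200 camera calls.

## Task

On the small test stand, slide the loose blank cap fully home into the fixed rear half of the clamp ring, then gently swing the front half of the ring shut around both flanges. Then push the red cam lever round by its knob, hooking the catch pin, until the lever resists with about 10 N at the knob: stop there by feel, for every setting tightens at a different lever angle, and never push it harder than 18 N. Let go of everything and leave the other things on the bench alone.

Things in the scene. Friction and masses are not known exactly. Their poses are not given: they have to be found in the camera images.
- test_stand: fixed grey pedestal, round 76 mm foot, upright pipe stub ending in a 62 mm flange whose top face is 115 mm above the bench. Origin: stub axis at bench height; x points to the rear half of the ring (away from the robot at yaw 0), y to the hinge side. Apart from the cap's stem and the two black knobs nothing on it stands above 131 mm
- flange_seat (a point): centre of the top face of the stand's flange, 115 mm above the bench, where the cap's origin belongs; axes as the stand's. The dark rear half ring is fixed about it, within 72 degrees of +x: inner radius 32.5 mm, outer 42 mm, 101 to 131 mm above the bench; its upper lip reaches in to radius 27 mm, underside 126 mm above the bench
- blank_cap: loose cap, 0.4 kg: steel flange disc, 64 mm diameter, 8 mm thick, upright brass stem of 24 mm diameter to grasp (10 to 50 mm above the cap's underside). Origin: centre of the underside. It lies flat on the stand's flange, 10 to 20 mm to -x of its seat and up to 5 mm aside (stand's axes); its face is greased; slid to +x it goes under the rear lip and stops against the rear half ring
- ring_half: bright steel front half of the clamp ring. Origin: on its upright hinge axis, 115 mm above the bench. Shut, its axes are parallel to the stand's; open, it is turned clockwise seen from above (0.85 to 1.25 rad at the start). The hinge is stiff (0.12 N m) and stays where left. It carries the brass catch pin (upright, 8 mm), which with the ring shut stands 19 to 27 mm to -x of the lever pivot
- ring_knob (a point): middle of the upright black knob of the front half ring: 14 mm diameter, 130 to 182 mm above the bench, this point 160 mm above it; at [-50, -61] mm (x, y) in the frame of ring_half. Push it sideways, counter-clockwise about the hinge seen from above, to shut the ring
- ring_hinge (a point): on the upright hinge axis of the front half ring, at [0, 48, 115] mm in the stand's frame
- cam_lever: red lever with a spiral hook. Origin: on its upright axis, 115 mm above the bench. At its open stop its axes are parallel to the stand's; it starts 0 to 0.15 rad from there and is tightened clockwise seen from above. Arm and hook lie 111 to 124 mm above the bench. 0.6 to 0.9 rad from the stop the hook comes round the catch pin (ring shut to within some 3 mm), then draws it in
- lever_knob (a point): middle of the lever's upright black knob: 14 mm diameter, 126 to 181 mm above the bench, this point 160 mm above it; 66 mm from the lever axis, 40 degrees counter-clockwise from cam_lever's x axis. Push it sideways to turn the lever
- lever_pivot (a point): on the lever's upright axis, at [10, -82, 115] mm in the stand's frame. The lever turns with about 3 N at its knob, and gets tight anywhere between 1.1 and 2.0 rad from the open stop, by the unseen setting of the catch pin's eye bolt; from there the push needed grows about 1 N per mm of knob travel. It stays where it is left
- union_nut: brass union nut, 50x57x30 mm, bystander lying in front of the stand; origin centre of the underside
- brass_nipple: brass hex nipple, 32x36x38 mm, standing bystander in front of the stand; origin centre of the underside
- solder_spool: spool of solder, 76x72x44 mm, bystander to the right of the stand; origin at its underside
- cement_tin: tin, 70x70x98 mm, bystander to the right of the stand; origin centre of the underside

How it is judged:
By the outcome, as a careful person would: the job done as asked, in the order asked, and still so for the second after the job is handed in, with the robot touching nothing.
It also fails if it takes over 72 s, if anything falls off the work surface, if the arm or the gripper's body presses on something with over 40 N, if the wrist force passes 120 N, or if a joint passes its speed limit or range.

## Working session

There is one attempt and no reset: what is moved stays moved. The work goes in short steps, Python scripts to look and compute and a tool call to move; the robot and the scene stay as the last step left them, time stands still between calls to the robot, and variables do not carry over. Pictures are saved under pics/ and viewed, at most 10 in all, crops included, and the job is handed in when it is done.

Besides the shell and the picture viewer there is one more tool, called after "Emit:" as a command line: name --argument value ..., lists and objects as JSON in quotes. apply_moves: Moves the arm, as the interface text tells. Its arguments: {"type":"object","properties":{"targets":{"type":"array","items":{"type":"object","properties":{"gripper":{"type":"number"},"travel":{"type":"array","items":{"type":"number"}},"angular":{"type":"array","items":{"type":"number"}}}}}},"required":["targets"]}

```bash
mkdir -p pics; cat > h.py <<'E'
from rig import *
import cv2, numpy as np
from scipy.spatial.transform import Rotation as Rn
def proj(cam,X):
    m=camera_model(cam); c=np.array(m["R"])@np.array(X)+np.array(m["t"]); p=np.array(m["K"])@c; return p[:2]/p[2]
E
python3 - <<'E'
from h import *
for c in("side","top"):
    cv2.imwrite(f"pics/{c}0.png",read_camera(c))
    m=camera_model(c); print(c,-np.array(m["R"]).T@np.array(m["t"]))
    for q in "test_stand flange_seat blank_cap ring_half ring_knob ring_hinge cam_lever lever_knob lever_pivot union_nut brass_nipple solder_spool cement_tin".split():
        r=place_of(q,c)[:2]
        print(q,[(np.round(a["location"],4).tolist(),round(a["confidence"],2)) for a in r])
s=read_state();print(s)
print(Rn.from_quat(s["ee_rot"]).as_matrix().round(3))
E
```

```text
side [0.11071559 0.57077506 0.56442451]
test_stand [([0.6311, -0.0366, 0.0023], 0.97), ([0.6333, -0.0329, 0.1188], 0.6)]
flange_seat [([0.6335, -0.0344, 0.1149], 0.66)]
blank_cap [([0.6161, -0.0329, 0.1096], 0.74)]
ring_half [([0.644, 0.0129, 0.1153], 0.62)]
ring_knob [([0.5726, 0.0423, 0.1608], 0.85)]
ring_hinge [([0.643, 0.0081, 0.115], 0.64)]
cam_lever [([0.6253, -0.1215, 0.1155], 0.91)]
lever_knob [([0.687, -0.0963, 0.1571], 0.63), ([0.3855, 0.0478, 0.0016], 0.48)]
lever_pivot [([0.626, -0.1171, 0.1153], 0.62)]
union_nut [([0.4959, 0.0046, -0.0024], 0.75)]
brass_nipple [([0.3836, 0.0497, 0.0024], 0.61), ([0.5717, 0.04, 0.1605], 0.4)]
solder_spool [([0.6671, -0.1997, -0.0028], 0.71)]
cement_tin [([0.7166, -0.2771, -0.0023], 0.7), ([0.633, -0.0368, 0.0048], 0.36)]
top [ 0.41525919 -0.12772842  1.07109051]
test_stand [([0.6336, -0.038, -0.0014], 0.79), ([0.6256, -0.1173, 0.1162], 0.55)]
flange_seat [([0.6317, -0.0368, 0.1135], 0.6)]
blank_cap [([0.6175, -0.0308, 0.1166], 0.61)]
ring_half [([0.6452, 0.0101, 0.11], 0.73)]
ring_knob [([0.5719, 0.0362, 0.1614], 0.92)]
ring_hinge [([0.64
[... 538 characters left out ...]
431658, -0.08218564]), 'qd': array([-5.88672598e-05, -1.54332189e-03,  6.58153705e-04, -1.03327989e-03,
        5.24351070e-04,  1.50640867e-04,  1.82278007e-04]), 'joint_efforts': array([-3.40057386e-04, -6.00420427e+01,  6.81227110e-01, -2.99737483e+01,
        1.39398043e-02,  2.16845379e-03, -9.03655518e-06]), 'eef_pos': array([0.23170746, 0.58046027, 0.2392986 ]), 'ee_rot': array([ 1.88737777e-01,  9.82027521e-01,  7.41160064e-06, -1.18669188e-06]), 'force': array([ 0.39393735, -0.37406792, -1.25447491]), 'moment': array([ 0.00086711, -0.01262701, -0.0057815 ]), 'grip_force': 0.0, 'finger_gap': 0.08540562294975676}
[[-0.929  0.371  0.   ]
 [ 0.371  0.929  0.   ]
 [ 0.     0.    -1.   ]]
```

View pics/side0.png

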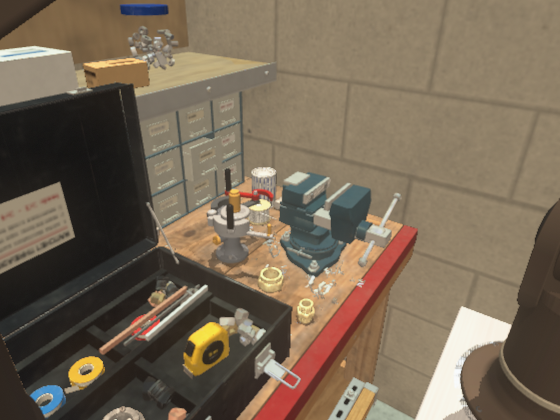

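View pics/top0.png

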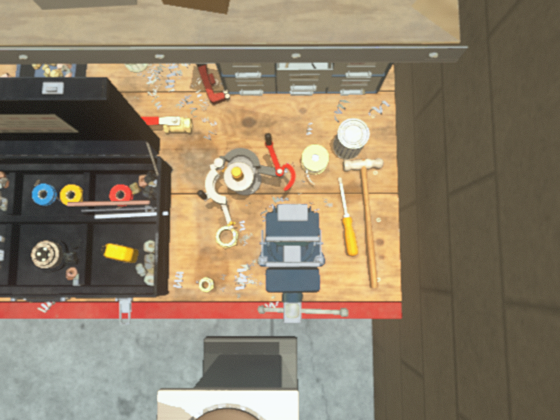

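```bash
cat >> h.py <<'E'
def back(cam,uv,z):
    m=camera_model(cam);R=np.array(m["R"]);t=np.array(m["t"]);o=-R.T@t
    d=R.T@np.linalg.inv(np.array(m["K"]))@[uv[0],uv[1],1.]
    return (o+d*(z-o[2])/d[2]).round(3)
E
python3 - <<'E'
from h import *
for n,uv,zs in [("lid top right front",(107,80),(.2,.3,.4)),("lid base right",(150,155),(.1,.15,.2)),("vise back top",(292,207),(.15,.2,.25)),("vise back left",(270,235),(.15,.2,.25)),("shelf edge",(300,50),(.3,.4,.5,.6)),("box near rim right",(168,200),(.1,.15))]:
    print(n,[back("top",uv,z).tolist() for z in zs])
for n,uv,zs in [("lid top",(130,85),(.2,.3,.4)),("vise top left",(305,175),(.15,.2,.25)),("shelf edge",(270,68),(.3,.4,.5))]:
    print("side",n,[back("side",uv,z).tolist() for z in zs])
acc={}
for k in range(2):
  for c in("side","top"):
    im=read_camera(c)
    for q in "test_stand flange_seat blank_cap ring_knob ring_hinge lever_knob lever_pivot".split():
        r=place_of(q,c)
        if r: acc.setdefault(q,[]).append((np.round(r[0]["location"],4).tolist()))
for q in acc: print(q,acc[q])
a=cv2.resize(im[110:240,180:320],None,fx=4,fy=4,interpolation=cv2.INTER_CUBIC)
b=cv2.resize(read_camera("side")[155:280,190:300],None,fx=4,fy=4,interpolation=cv2.INTER_CUBIC)
cv2.imwrite("pics/topc.png",a);cv2.imwrite("pics/sidec.png",b)
E
```

```text
lid top right front [[0.798, 0.225, 0.2], [0.754, 0.185, 0.3], [0.71, 0.144, 0.4]]
lid base right [[0.67, 0.164, 0.1], [0.657, 0.149, 0.15], [0.644, 0.134, 0.2]]
vise back top [[0.548, -0.145, 0.15], [0.54, -0.144, 0.2], [0.533, -0.143, 0.25]]
vise back left [[0.49, -0.1, 0.15], [0.486, -0.102, 0.2], [0.482, -0.103, 0.25]]
shelf edge [[0.808, -0.157, 0.3], [0.757, -0.154, 0.4], [0.706, -0.15, 0.5], [0.655, -0.146, 0.6]]
box near rim right [[0.571, 0.122, 0.1], [0.563, 0.109, 0.15]]
side lid top [[1.457, -0.458, 0.2], [1.088, -0.176, 0.3], [0.718, 0.107, 0.4]]
side vise top left [[0.556, -0.231, 0.15], [0.502, -0.134, 0.2], [0.448, -0.037, 0.25]]
side shelf edge [[0.928, -0.622, 0.3], [0.619, -0.171, 0.4], [0.31, 0.28, 0.5]]
test_stand [[0.6329, -0.0408, 0.0033], [0.6296, -0.0362, 0.0014]]
blank_cap [[0.6164, -0.0311, 0.1109], [0.6126, -0.0278, 0.1149], [0.6153, -0.0321, 0.111], [0.614, -0.0305, 0.1133]]
ring_knob [[0.5709, 0.0388, 0.1642], [0.5717, 0.0355, 0.159], [0.5696, 0.0395, 0.1598], [0.5709, 0.0342, 0.1596]]
ring_hinge [[0.6442, 0.0079, 0.1147], [0.6472, 0.0089, 0.1154], [0.6425, 0.0053, 0.1177], [0.6428, 0.0087, 0.1155]]
lever_knob [[0.685, -0.0977, 0.1584], [0.4956, 0.0081, -0.0029], [0.6881, -0.0995, 0.158], [0.6831, -0.0973, 0.1605]]
lever_pivot [[0.6278, -0.1172, 0.1175], [0.6279, -0.1196, 0.115], [0.6302, -0.1166, 0.113], [0.6246, -0.1197, 0.1154]]
flange_seat [[0.6336, -0.0369, 0.1148], [0.633, -0.0349, 0.1141]]
```

View pics/topc.png

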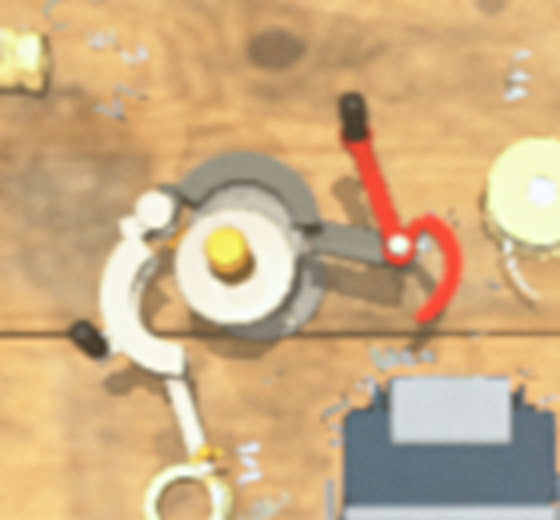

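View pics/sidec.png

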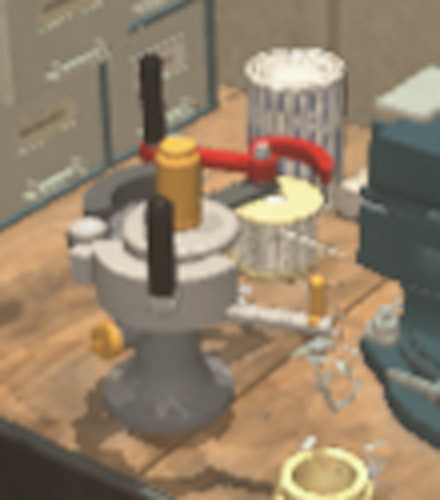

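Emit:
apply_moves --targets '[{"gripper": 1,"travel": [0,0,-0.03],"angular": [0,0,-4.55]},{"gripper": 1,"travel": [0,0,-0.03],"angular": [0,0,-4.55]},{"gripper": 0.3,"travel": [-0.03,-0.03,0],"angular": [0,0,0]},{"gripper": 0.3,"travel": [-0.03,-0.03,0],"angular": [0,0,0]},{"gripper": 0.3,"travel": [-0.03,-0.03,0],"angular": [0,0,0]},{"gripper": 0.3,"travel": [-0.03,-0.03,0],"angular": [0,0,0]},{"gripper": 0.3,"travel": [-0.03,-0.03,0],"angular": [0,0,0]},{"gripper": 0.3,"travel": [-0.03,-0.03,0],"angular": [0,0,0]},{"gripper": 0.3,"travel": [-0.03,-0.03,0],"angular": [0,0,0]},{"gripper": 0.3,"travel": [-0.03,-0.03,0],"angular": [0,0,0]}]'

```text
clock: 4.05
eef_pos: [0.414, 0.2921, 0.2996]
ee_rot: [0.11, 0.994, 0.0, 0.0]
force: [0.5, 0.3, 0.9]
finger_gap: 0.0554
grip_force: 0.0
```

```bash
cat >> h.py <<'E'
SEAT=np.array([.634,-.0365]);YAW=np.radians(-12.7)
def st(p):
    d=np.array(p[:2])-SEAT;c,s=np.cos(YAW),np.sin(YAW);return np.array([c*d[0]+s*d[1],-s*d[0]+c*d[1]])*1000
def rep():
    s=read_state();R=Rn.from_quat(s["ee_rot"]).as_matrix()
    print("t",s["clock"],"stand mm",st(s["eef_pos"]).round(1),"z",s["eef_pos"][2].round(4),"yaw_y",np.degrees(np.arctan2(R[1,1],R[0,1])).round(2),"tilt",R[:2,2].round(3),"F stand",np.r_[st(np.r_[s["force"][:2]+SEAT])/1000,s["force"][2]].round(2),"gap",s["finger_gap"],s["grip_force"],"q",s["joint_pos"].round(2))
E
python3 -c "
from h import *
rep()
print(st(back('top',(237,171.5),.165)),st(back('side',(235,192),.165)))"
```

```text
t 4.05 stand mm [-286.9  272.2] z 0.2996 yaw_y 77.34 tilt [0.    0.001] F stand [0.48 0.37 0.91] gap 0.05539149190587516 0.0 q [-0.82  0.15  0.12  1.8  -0.02  1.19  0.66]
[-16.37801442  -0.10316837] [-16.03447174  -6.17622183]
```

Emit:
apply_moves --targets '[{"gripper": 0.3,"travel": [-0.03,-0.03,0],"angular": [0,0,0]},{"gripper": 0.3,"travel": [-0.03,-0.03,0],"angular": [0,0,0]},{"gripper": 0.3,"travel": [-0.03,-0.03,0],"angular": [0,0,0]},{"gripper": 0.3,"travel": [-0.03,-0.03,0],"angular": [0,0,0]},{"gripper": 0.3,"travel": [-0.03,-0.03,0],"angular": [0,0,0]},{"gripper": 0.3,"travel": [-0.03,-0.03,0.01],"angular": [0,0,0]},{"gripper": 0.3,"travel": [-0.03,-0.03,0.015],"angular": [0,0,0]},{"gripper": 0.3,"travel": [-0.03,-0.03,0.02],"angular": [0,0,0]},{"gripper": 0.3,"travel": [-0.03,-0.03,0.02],"angular": [0,0,0]},{"gripper": 0.3,"travel": [0,0,0],"angular": [0,0,0]}]'

```text
clock: 5.05
eef_pos: [0.6177, -0.0358, 0.2311]
ee_rot: [0.114, 0.993, -0.002, -0.002]
force: [0.1, -0.2, 0.1]
finger_gap: 0.0556
grip_force: 0.0
```

```bash
python3 -c "
from h import *
rep()
cv2.imwrite('pics/s1.png',cv2.resize(read_camera('side')[100:280,150:330],None,fx=3,fy=3))"
```

```text
t 5.05 stand mm [-16.   -2.9] z 0.2311 yaw_y 76.91 tilt [-0.004 -0.004] F stand [ 0.16 -0.14  0.14] gap 0.05564150865850993 0.0 q [-0.28  0.42  0.35  1.64 -0.15  1.11  1.46]
```

View pics/s1.png

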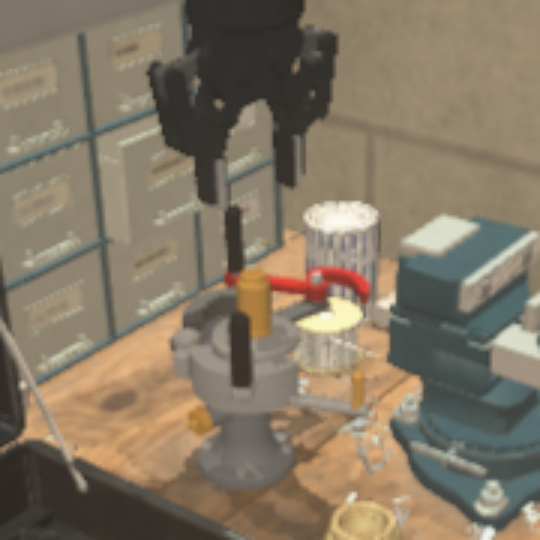

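Emit:
apply_moves --targets '[{"gripper": 0.3,"travel": [0,0.003,0.015],"angular": [0,0,0]},{"gripper": 0.3,"travel": [0,0,0.02],"angular": [0,0,0]},{"gripper": 0.3,"travel": [0,0,0.02],"angular": [0,0,0]},{"gripper": 0.3,"travel": [0,0,0.02],"angular": [0,0,0]},{"gripper": 0.3,"travel": [0,0,0.01],"angular": [0,0,0]},{"gripper": 0.3,"travel": [0,0,0.004],"angular": [0,0,0]},{"gripper": 0.1,"travel": [0,0,0],"angular": [0,0,0]},{"gripper": -0.1,"travel": [0,0,0],"angular": [0,0,0]},{"gripper": -0.3,"travel": [0,0,0],"angular": [0,0,0]},{"gripper": -0.3,"travel": [0,0,0],"angular": [0,0,0]}]'

```text
clock: 6.1
eef_pos: [0.6186, -0.026, 0.146]
ee_rot: [0.11, 0.994, 0.0, 0.001]
force: [-0.4, 0.7, 0.2]
finger_gap: 0.0299
grip_force: 0.0
```

```bash
python3 -c "
from h import *
rep()
for c in('side','top'):
  read_camera(c)
  for q in('blank_cap','ring_knob','lever_knob'):
    r=place_of(q,c)
    if r: print(c,q,st(r[0]['location']).round(1),r[0]['confidence'])"
```

```text
t 6.1 stand mm [-17.4   6.9] z 0.146 yaw_y 77.34 tilt [0.001 0.   ] F stand [-0.57  0.57  0.17] gap 0.029917219453315252 0.0 q [-0.27  0.5   0.32  1.73 -0.19  0.94  1.48]
side blank_cap [-21.7   3.9] 0.87
side ring_knob [-77.1  59.5] 0.85
top blank_cap [-22.6   7.1] 0.73
top lever_knob [ 61.7 -47.4] 0.92
```

Emit:
apply_moves --targets '[{"gripper": -0.3,"travel": [0,-0.002,0.002],"angular": [0,0,0]},{"gripper": -0.3,"travel": [0,-0.002,0.001],"angular": [0,0,0]},{"gripper": -0.3,"travel": [0,-0.001,0],"angular": [0,0,0]},{"gripper": -0.5,"travel": [0,0,0],"angular": [0,0,0]},{"gripper": -0.7,"travel": [0,0,0],"angular": [0,0,0]},{"gripper": -0.7,"travel": [0,0,0],"angular": [0,0,0]},{"gripper": -0.7,"travel": [0,0,0],"angular": [0,0,0]},{"gripper": -0.7,"travel": [0,0,0],"angular": [0,0,0]},{"gripper": -0.7,"travel": [0,0,0],"angular": [0,0,0]},{"gripper": -0.7,"travel": [0,0,0],"angular": [0,0,0]}]'

```text
clock: 7.5
eef_pos: [0.6172, -0.0309, 0.1424]
ee_rot: [0.11, 0.994, 0.0, 0.0]
force: [-0.9, -0.7, 1.7]
finger_gap: 0.0221
grip_force: 58.7
```

```bash
python3 -c "
from h import *
rep()"
```

```text
t 7.5 stand mm [-17.6   1.8] z 0.1424 yaw_y 77.34 tilt [ 0. -0.] F stand [-0.76 -0.93  1.71] gap 0.0220973221360965 58.655664653051645 q [-0.26  0.51  0.32  1.73 -0.19  0.93  1.49]
```

Emit:
apply_moves --targets '[{"gripper": -0.7,"travel": [-0.001,0,0],"angular": [0,0,0]},{"gripper": -0.7,"travel": [-0.0015,0,0],"angular": [0,0,0]},{"gripper": -0.7,"travel": [-0.0015,0,0],"angular": [0,0,0]},{"gripper": -0.7,"travel": [-0.0015,0,0],"angular": [0,0,0]},{"gripper": -0.7,"travel": [-0.0015,0,0],"angular": [0,0,0]},{"gripper": -0.7,"travel": [-0.0015,-0.0005,0],"angular": [0,0,0]},{"gripper": -0.7,"travel": [-0.0015,-0.0005,0],"angular": [0,0,0]},{"gripper": -0.7,"travel": [-0.001,-0.0005,0],"angular": [0,0,0]},{"gripper": -0.7,"travel": [-0.001,0,0],"angular": [0,0,0]},{"gripper": -0.7,"travel": [0,0,0],"angular": [0,0,0]}]'

```text
clock: 8.5
eef_pos: [0.6287, -0.0351, 0.1424]
ee_rot: [0.11, 0.994, -0.0, 0.0]
force: [0.6, -0.4, 4.0]
finger_gap: 0.0224
grip_force: 58.9
```

```bash
python3 -c "
from h import *
rep()"
```

```text
t 8.5 stand mm [-5.4  0.2] z 0.1424 yaw_y 77.33 tilt [ 0. -0.] F stand [ 0.68 -0.25  4.  ] gap 0.022410919332143134 58.92373675480485 q [-0.25  0.52  0.32  1.7  -0.19  0.95  1.5 ]
```

Emit:
apply_moves --targets '[{"gripper": -0.7,"travel": [-0.001,0,0],"angular": [0,0,0]},{"gripper": -0.7,"travel": [-0.001,0,0],"angular": [0,0,0]},{"gripper": -0.7,"travel": [-0.0005,0,0],"angular": [0,0,0]},{"gripper": -0.7,"travel": [-0.0005,0,0],"angular": [0,0,0]},{"gripper": -0.7,"travel": [-0.0005,0,0],"angular": [0,0,0]},{"gripper": -0.7,"travel": [-0.0005,0,0],"angular": [0,0,0]},{"gripper": -0.7,"travel": [0,0,0],"angular": [0,0,0]},{"gripper": -0.7,"travel": [0,0,0],"angular": [0,0,0]},{"gripper": -0.7,"travel": [0,0,0],"angular": [0,0,0]},{"gripper": -0.7,"travel": [0,0,0],"angular": [0,0,0]}]'

```text
clock: 9.5
eef_pos: [0.6325, -0.0358, 0.1424]
ee_rot: [0.11, 0.994, 0.0, 0.0]
force: [-0.6, -1.0, 3.7]
finger_gap: 0.0221
grip_force: 59.1
```

```bash
python3 -c "
from h import *
rep()"
```

```text
t 9.5 stand mm [-1.6  0.3] z 0.1424 yaw_y 77.34 tilt [0. 0.] F stand [-0.35 -1.12  3.67] gap 0.022065305991165407 59.06212041852996 q [-0.25  0.53  0.32  1.69 -0.2   0.95  1.5 ]
```

Emit:
apply_moves --targets '[{"gripper": -0.7,"travel": [-0.0005,0,0],"angular": [0,0,0]},{"gripper": -0.7,"travel": [-0.0005,0,0],"angular": [0,0,0]},{"gripper": -0.7,"travel": [-0.0005,0,0],"angular": [0,0,0]},{"gripper": -0.7,"travel": [-0.0005,0,0],"angular": [0,0,0]},{"gripper": -0.7,"travel": [-0.0005,0,0],"angular": [0,0,0]},{"gripper": -0.7,"travel": [0,0,0],"angular": [0,0,0]},{"gripper": -0.7,"travel": [0,0,0],"angular": [0,0,0]},{"gripper": -0.7,"travel": [0,0,0],"angular": [0,0,0]},{"gripper": -0.7,"travel": [0,0,0],"angular": [0,0,0]},{"gripper": -0.7,"travel": [0,0,0],"angular": [0,0,0]}]'

```text
clock: 10.5
eef_pos: [0.6346, -0.0364, 0.1423]
ee_rot: [0.11, 0.994, 0.0, -0.0]
force: [-1.9, 0.6, 5.2]
finger_gap: 0.0221
grip_force: 59.3
```

```bash
python3 -c "
from h import *
rep()"
```

```text
t 10.5 stand mm [0.6 0.2] z 0.1423 yaw_y 77.34 tilt [-0.  0.] F stand [-1.96  0.15  5.22] gap 0.02208162757089958 59.26561401458457 q [-0.24  0.53  0.32  1.69 -0.2   0.95  1.5 ]
```

Emit:
apply_moves --targets '[{"gripper": -0.7,"travel": [-0.0005,0,0],"angular": [0,0,0]},{"gripper": -0.7,"travel": [-0.0005,0,0],"angular": [0,0,0]},{"gripper": -0.7,"travel": [0,0,0],"angular": [0,0,0]},{"gripper": -0.7,"travel": [0,0,0],"angular": [0,0,0]},{"gripper": -0.7,"travel": [0,0,0],"angular": [0,0,0]},{"gripper": -0.7,"travel": [0,0,0],"angular": [0,0,0]},{"gripper": -0.7,"travel": [0,0,0],"angular": [0,0,0]},{"gripper": -0.7,"travel": [0,0,0],"angular": [0,0,0]},{"gripper": -0.7,"travel": [0,0,0],"angular": [0,0,0]},{"gripper": -0.7,"travel": [0,0,0],"angular": [0,0,0]}]'

```text
clock: 11.5
eef_pos: [0.6347, -0.0364, 0.1423]
ee_rot: [0.11, 0.994, 0.0, -0.001]
force: [-5.0, 0.4, 8.5]
finger_gap: 0.0221
grip_force: 59.6
```

```bash
python3 -c "
from h import *
rep()"
```

```text
t 11.5 stand mm [0.7 0.3] z 0.1423 yaw_y 77.35 tilt [-0.002  0.001] F stand [-4.94 -0.72  8.51] gap 0.022147762782470534 59.55441338941455 q [-0.24  0.53  0.32  1.68 -0.2   0.96  1.5 ]
```

Emit:
apply_moves --targets '[{"gripper": -0.7,"travel": [-0.0005,0,0],"angular": [0,0,0]},{"gripper": -0.7,"travel": [-0.0005,0,0],"angular": [0,0,0]},{"gripper": -0.7,"travel": [0,0,0],"angular": [0,0,0]},{"gripper": -0.7,"travel": [0,0,0],"angular": [0,0,0]},{"gripper": -0.7,"travel": [0,0,0],"angular": [0,0,0]},{"gripper": -0.7,"travel": [0,0,0],"angular": [0,0,0]},{"gripper": -0.7,"travel": [0,0,0],"angular": [0,0,0]},{"gripper": -0.7,"travel": [0,0,0],"angular": [0,0,0]},{"gripper": -0.7,"travel": [0,0,0],"angular": [0,0,0]},{"gripper": -0.7,"travel": [0,0,0],"angular": [0,0,0]}]'

```text
clock: 12.5
eef_pos: [0.6348, -0.0365, 0.1424]
ee_rot: [0.11, 0.994, 0.0, -0.002]
force: [-9.2, 1.4, 12.6]
finger_gap: 0.0222
grip_force: 59.9
```

```bash
python3 -c "
from h import *
rep()"
```

```text
t 12.5 stand mm [0.8 0.2] z 0.1424 yaw_y 77.35 tilt [-0.004  0.001] F stand [-9.28 -0.65 12.56] gap 0.02222898203519903 59.85505213262513 q [-0.24  0.54  0.32  1.68 -0.2   0.96  1.5 ]
```

Emit:
apply_moves --targets '[{"gripper": -0.7,"travel": [0.0005,0,0],"angular": [0,0,0]},{"gripper": -0.7,"travel": [0.0005,0,0],"angular": [0,0,0]},{"gripper": -0.7,"travel": [0.0005,0,-0.0005],"angular": [0,0,0]},{"gripper": -0.7,"travel": [0,0,0],"angular": [0,0,0]},{"gripper": -0.3,"travel": [0,0,0],"angular": [0,0,0]},{"gripper": 0,"travel": [0,0,0],"angular": [0,0,0]},{"gripper": 0,"travel": [0,0,0],"angular": [0,0,0]},{"gripper": 0,"travel": [0,0,-0.01],"angular": [0,0,0]},{"gripper": 0,"travel": [0,0,-0.03],"angular": [0,0,0]},{"gripper": 0,"travel": [0,0,-0.03],"angular": [0,0,0]}]'

```text
clock: 13.5
eef_pos: [0.6351, -0.0366, 0.2137]
ee_rot: [0.11, 0.994, -0.0, -0.001]
force: [0.6, -0.1, 1.0]
finger_gap: 0.0425
grip_force: 0.0
```

```bash
python3 -c "
from h import *
rep()
for k in range(2):
 for c in('side','top'):
  im=read_camera(c)
  if c=='side' and k: cv2.imwrite('pics/s2.png',cv2.resize(im[130:280,170:320],None,fx=4,fy=4))
  for q in('blank_cap','ring_knob','lever_knob','ring_hinge'):
    r=place_of(q,c)
    if r: print(c,q,st(r[0]['location']).round(1),r[0]['confidence'])"
```

```text
t 13.5 stand mm [1.  0.1] z 0.2137 yaw_y 77.33 tilt [-0.001 -0.   ] F stand [0.62 0.06 0.97] gap 0.042502040619136046 0.0 q [-0.26  0.46  0.34  1.62 -0.17  1.09  1.48]
side blank_cap [-2.1  0.8] 0.55
side ring_knob [-80.6  58.8] 0.88
side lever_knob [ 64.6 -45.7] 0.55
side ring_hinge [ 0.2 47.6] 0.59
top blank_cap [-2.9  3.7] 0.81
top lever_knob [ 62.4 -47.5] 0.62
top ring_hinge [-1.7 48.2] 0.79
side blank_cap [ 0.1 -0.9] 0.62
side ring_knob [-79.6  61.2] 0.62
side lever_knob [ 65.1 -46.5] 0.91
side ring_hinge [ 0.4 44.9] 0.71
top blank_cap [-2.7  2.1] 0.74
top lever_knob [ 67.2 -48.3] 0.74
top ring_hinge [-0.3 46.7] 0.97
```

View pics/s2.png

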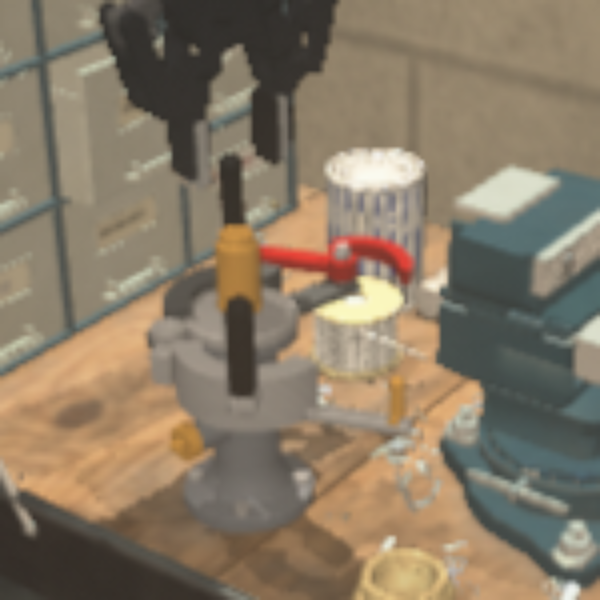

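Emit:
apply_moves --targets '[{"gripper": 0,"travel": [0.0265,0.0197,0],"angular": [0,0,0]},{"gripper": 0,"travel": [0.0265,0.0197,0],"angular": [0,0,0]},{"gripper": 0,"travel": [0.0265,0.0197,0],"angular": [0,0,0]},{"gripper": 0,"travel": [0,0,0],"angular": [0,0,0]},{"gripper": 0,"travel": [0,0,0.02],"angular": [0,0,0]},{"gripper": 0,"travel": [0,0,0.02],"angular": [0,0,0]},{"gripper": 0,"travel": [0,0,0.02],"angular": [0,0,0]},{"gripper": 0,"travel": [0,0,0.004],"angular": [0,0,0]},{"gripper": 0,"travel": [0,0,0],"angular": [0,0,0]},{"gripper": 0,"travel": [0,0,0],"angular": [0,0,0]}]'

```text
clock: 15.5
eef_pos: [0.5714, 0.0383, 0.1497]
ee_rot: [0.11, 0.994, 0.0, 0.001]
force: [0.8, -0.4, 0.8]
finger_gap: 0.0426
grip_force: 0.0
```

```bash
python3 -c "
from h import *
rep()
cv2.imwrite('pics/s3.png',cv2.resize(read_camera('side')[130:280,170:320],None,fx=4,fy=4))"
```

```text
t 15.5 stand mm [-77.5  59.2] z 0.1497 yaw_y 77.32 tilt [0.001 0.   ] F stand [ 0.9  -0.18  0.79] gap 0.042649957304196524 0.0 q [-0.39  0.42  0.31  1.84 -0.16  0.9   1.34]
```

View pics/s3.png

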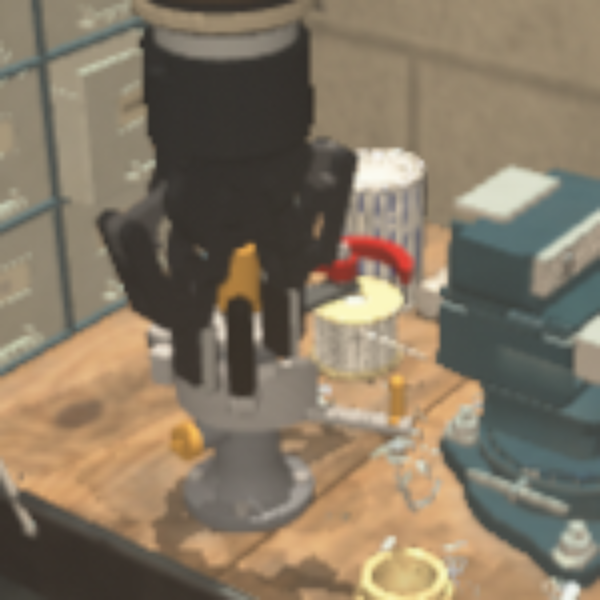

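Emit:
apply_moves --targets '[{"gripper": -0.45,"travel": [0,0,0],"angular": [0,0,7.8]},{"gripper": -0.45,"travel": [0,0,0],"angular": [0,0,0]},{"gripper": -0.45,"travel": [0,0,0],"angular": [0,0,0]},{"gripper": -0.45,"travel": [-0.0001,-0.0044,0],"angular": [0,0,-3.2]},{"gripper": -0.45,"travel": [-0.0001,-0.0044,0],"angular": [0,0,-3.2]},{"gripper": -0.45,"travel": [-0.0001,-0.0044,0],"angular": [0,0,-3.2]},{"gripper": -0.45,"travel": [-0.0001,-0.0044,0],"angular": [0,0,-3.2]},{"gripper": -0.45,"travel": [-0.0001,-0.0044,0],"angular": [0,0,-3.2]},{"gripper": -0.45,"travel": [-0.0001,-0.0044,0],"angular": [0,0,-3.2]},{"gripper": -0.45,"travel": [-0.0001,-0.0044,0],"angular": [0,0,-3.2]}]'

```text
clock: 16.55
eef_pos: [0.5657, 0.009, 0.1492]
ee_rot: [-0.02, 1.0, 0.0, 0.0]
force: [-0.4, 1.3, 0.8]
finger_gap: 0.0235
grip_force: 1.0
```

```bash
cat >> h.py <<'E'
def arc(c):
    rep(); s=read_state(); d=st(s["eef_pos"])-np.array(c); a=np.arctan2(d[1],d[0]); f=st(np.r_[s["force"][:2]+SEAT])/1000
    R=Rn.from_quat(s["ee_rot"]).as_matrix()
    print("radius",np.hypot(*d).round(1),"theta",(np.degrees(a)%360).round(1),"beta stand",(np.degrees(np.arctan2(R[1,1],R[0,1])-YAW)).round(1),"Frad",(f@[np.cos(a),np.sin(a)]).round(2),"Fccw",(f@[-np.sin(a),np.cos(a)]).round(2))
E
python3 -c "
from h import *
arc((.7,48.2))"
```

```text
t 16.55 stand mm [-76.7  29.3] z 0.1492 yaw_y 92.3 tilt [0.    0.001] F stand [-0.7   1.22  0.84] gap 0.023539612047513814 0.9710438491310924 q [-0.3   0.41  0.25  1.85 -0.13  0.89  1.63]
radius 79.6 theta 193.7 beta stand 105.0 Frad 0.39 Fccw -1.35
```

Emit:
apply_moves --targets '[{"gripper": -0.45,"travel": [-0.0001,-0.0044,0],"angular": [0,0,-3.2]},{"gripper": -0.45,"travel": [-0.0001,-0.0044,0],"angular": [0,0,-3.2]},{"gripper": -0.45,"travel": [-0.0001,-0.0044,0],"angular": [0,0,-3.2]},{"gripper": -0.45,"travel": [-0.0001,-0.0044,0],"angular": [0,0,-3.2]},{"gripper": -0.45,"travel": [-0.0001,-0.0044,0],"angular": [0,0,-3.2]},{"gripper": -0.45,"travel": [-0.0001,-0.0044,0],"angular": [0,0,-3.2]},{"gripper": -0.45,"travel": [-0.0001,-0.0044,0],"angular": [0,0,-3.2]},{"gripper": -0.45,"travel": [-0.0001,-0.0044,0],"angular": [0,0,-3.2]},{"gripper": -0.45,"travel": [-0.0001,-0.0035,0],"angular": [0,0,-2.5]},{"gripper": -0.45,"travel": [-0.0001,-0.002,0],"angular": [0,0,-1.5]}]'

```text
clock: 17.55
eef_pos: [0.5769, -0.0302, 0.149]
ee_rot: [-0.274, 0.962, 0.0, -0.0]
force: [-1.9, 1.2, 0.9]
finger_gap: 0.0233
grip_force: 0.9
```

```bash
python3 -c "
from h import *
arc((.7,48.2))"
```

```text
t 17.55 stand mm [-57.1  -6.4] z 0.149 yaw_y 121.77 tilt [-0.  0.] F stand [-2.14  0.73  0.93] gap 0.023279741638415143 0.9211679319560062 q [-0.14  0.42  0.14  1.82 -0.08  0.9   2.16]
radius 79.5 theta 223.4 beta stand 134.5 Frad 1.05 Fccw -2.0
```

Emit:
apply_moves --targets '[{"gripper": -0.45,"travel": [0,-0.0014,0],"angular": [0,0,-1]},{"gripper": -0.45,"travel": [0,-0.0014,0],"angular": [0,0,-1]},{"gripper": -0.45,"travel": [0,-0.0014,0],"angular": [0,0,-1]},{"gripper": -0.45,"travel": [0,-0.0014,0],"angular": [0,0,-1]},{"gripper": -0.45,"travel": [0,-0.0014,0],"angular": [0,0,-1]},{"gripper": -0.45,"travel": [0,-0.0014,0],"angular": [0,0,-1]},{"gripper": -0.45,"travel": [0,-0.0014,0],"angular": [0,0,-1]},{"gripper": -0.45,"travel": [0,0,0],"angular": [0,0,0]},{"gripper": -0.45,"travel": [0,0,0],"angular": [0,0,0]},{"gripper": -0.45,"travel": [0,0,0],"angular": [0,0,0]}]'

```text
clock: 18.55
eef_pos: [0.583, -0.0384, 0.1489]
ee_rot: [-0.33, 0.944, -0.0, 0.0]
force: [0.0, -0.2, 0.3]
finger_gap: 0.0238
grip_force: 0.0
```

```bash
python3 -c "
from h import *
arc((.7,48.2))"
```

```text
t 18.55 stand mm [-49.4 -13.1] z 0.1489 yaw_y 128.52 tilt [ 0.001 -0.   ] F stand [ 0.07 -0.16  0.3 ] gap 0.02375774216234194 0.0 q [-0.11  0.43  0.12  1.8  -0.06  0.91  2.28]
radius 79.1 theta 230.7 beta stand 141.2 Frad 0.08 Fccw 0.16
```

Emit:
apply_moves --targets '[{"gripper": -0.45,"travel": [0,-0.0007,0],"angular": [0,0,-0.5]},{"gripper": -0.45,"travel": [0,-0.0007,0],"angular": [0,0,-0.5]},{"gripper": -0.45,"travel": [0,-0.0007,0],"angular": [0,0,-0.5]},{"gripper": -0.45,"travel": [0,-0.0007,0],"angular": [0,0,-0.5]},{"gripper": -0.45,"travel": [0,-0.0007,0],"angular": [0,0,-0.5]},{"gripper": -0.45,"travel": [0,0,0],"angular": [0,0,0]},{"gripper": -0.45,"travel": [0,0,0],"angular": [0,0,0]},{"gripper": -0.45,"travel": [0,0,0],"angular": [0,0,0]},{"gripper": -0.45,"travel": [0,0,0],"angular": [0,0,0]},{"gripper": -0.45,"travel": [0,0,0],"angular": [0,0,0]}]'

```text
clock: 19.55
eef_pos: [0.5849, -0.0411, 0.1488]
ee_rot: [-0.35, 0.937, -0.0, -0.0]
force: [-1.0, 0.5, 0.3]
finger_gap: 0.0233
grip_force: 0.1
```

```bash
python3 -c "
from h import *
arc((.7,48.2))"
```

```text
t 19.55 stand mm [-46.9 -15.3] z 0.1488 yaw_y 131.03 tilt [-0. -0.] F stand [-1.06  0.31  0.34] gap 0.0233208833469301 0.1395920644040416 q [-0.1   0.44  0.11  1.8  -0.06  0.91  2.33]
radius 79.3 theta 233.1 beta stand 143.7 Frad 0.39 Fccw -1.03
```

Emit:
apply_moves --targets '[{"gripper": -0.45,"travel": [0,-0.0005,0],"angular": [0,0,0]},{"gripper": -0.45,"travel": [0,-0.0005,0],"angular": [0,0,0]},{"gripper": -0.45,"travel": [0,-0.0005,0],"angular": [0,0,0]},{"gripper": -0.45,"travel": [0,-0.0005,0],"angular": [0,0,0]},{"gripper": -0.45,"travel": [0,0,0],"angular": [0,0,0]},{"gripper": -0.45,"travel": [0,0,0],"angular": [0,0,0]},{"gripper": -0.45,"travel": [0,0,0],"angular": [0,0,0]},{"gripper": -0.45,"travel": [0,0,0],"angular": [0,0,0]},{"gripper": -0.45,"travel": [0,0,0],"angular": [0,0,0]},{"gripper": -0.45,"travel": [0,0,0],"angular": [0,0,0]}]'

```text
clock: 20.55
eef_pos: [0.5863, -0.0424, 0.1488]
ee_rot: [-0.351, 0.937, -0.0, 0.0]
force: [-0.8, 0.4, -0.9]
finger_gap: 0.0234
grip_force: 0.5
```

```bash
python3 -c "
from h import *
arc((.7,48.2))"
```

```text
t 20.55 stand mm [-45.3 -16.3] z 0.1488 yaw_y 131.04 tilt [0. 0.] F stand [-0.85  0.19 -0.87] gap 0.02343326696911912 0.4952672215858911 q [-0.09  0.44  0.11  1.79 -0.06  0.91  2.33]
radius 79.2 theta 234.5 beta stand 143.7 Frad 0.34 Fccw -0.8
```

Emit:
apply_moves --targets '[{"gripper": -0.45,"travel": [0,-0.0005,0],"angular": [0,0,0]},{"gripper": -0.45,"travel": [0,-0.0005,0],"angular": [0,0,0]},{"gripper": -0.45,"travel": [0,-0.0005,0],"angular": [0,0,0]},{"gripper": -0.45,"travel": [0,-0.0005,0],"angular": [0,0,0]},{"gripper": -0.45,"travel": [0,0,0],"angular": [0,0,0]},{"gripper": -0.45,"travel": [0,0,0],"angular": [0,0,0]},{"gripper": -0.45,"travel": [0,0,0],"angular": [0,0,0]},{"gripper": -0.45,"travel": [0,0,0],"angular": [0,0,0]},{"gripper": -0.45,"travel": [0,0,0],"angular": [0,0,0]},{"gripper": -0.45,"travel": [0,0,0],"angular": [0,0,0]}]'

```text
clock: 21.55
eef_pos: [0.5871, -0.0436, 0.1487]
ee_rot: [-0.351, 0.937, 0.0, -0.0]
force: [-4.4, 2.1, 1.9]
finger_gap: 0.0237
grip_force: 2.3
```

```bash
python3 -c "
from h import *
arc((.7,48.2))"
```

```text
t 21.55 stand mm [-44.2 -17.2] z 0.1487 yaw_y 131.06 tilt [-0.001  0.   ] F stand [-4.76  1.06  1.92] gap 0.023733172032450033 2.3366251764673507 q [-0.09  0.44  0.11  1.79 -0.06  0.92  2.33]
radius 79.4 theta 235.5 beta stand 143.8 Frad 1.82 Fccw -4.53
```

Emit:
apply_moves --targets '[{"gripper": -0.45,"travel": [0,-0.0005,0],"angular": [0,0,0]},{"gripper": -0.45,"travel": [0,-0.0005,0],"angular": [0,0,0]},{"gripper": -0.45,"travel": [0,0,0],"angular": [0,0,0]},{"gripper": -0.45,"travel": [0,0,0],"angular": [0,0,0]},{"gripper": -0.45,"travel": [0,0,0],"angular": [0,0,0]},{"gripper": -0.45,"travel": [0,0,0],"angular": [0,0,0]},{"gripper": -0.45,"travel": [0,0,0],"angular": [0,0,0]},{"gripper": -0.45,"travel": [0,0,0],"angular": [0,0,0]},{"gripper": -0.45,"travel": [0,0,0],"angular": [0,0,0]},{"gripper": -0.45,"travel": [0,0,0],"angular": [0,0,0]}]'

```text
clock: 22.55
eef_pos: [0.5872, -0.0438, 0.1487]
ee_rot: [-0.351, 0.936, 0.001, -0.001]
force: [-6.4, 3.6, 3.1]
finger_gap: 0.0237
grip_force: 3.5
```

```bash
python3 -c "
from h import *
arc((.7,48.2))"
```

```text
t 22.55 stand mm [-44.  -17.4] z 0.1487 yaw_y 131.08 tilt [-0.002  0.001] F stand [-7.04  2.11  3.11] gap 0.023690437309450068 3.498363367161801 q [-0.09  0.44  0.11  1.79 -0.06  0.92  2.33]
radius 79.4 theta 235.7 beta stand 143.8 Frad 2.23 Fccw -7.01
```

Emit:
apply_moves --targets '[{"gripper": -0.45,"travel": [0,0.003,0],"angular": [0,0,0]},{"gripper": -0.2,"travel": [0,0.002,0],"angular": [0,0,0]},{"gripper": 0,"travel": [0,0,0],"angular": [0,0,0]},{"gripper": 0,"travel": [0,0,0],"angular": [0,0,0]},{"gripper": 0,"travel": [0,0,-0.02],"angular": [0,0,0]},{"gripper": 0,"travel": [0,0,-0.03],"angular": [0,0,0]},{"gripper": 0,"travel": [0,0,-0.02],"angular": [0,0,6.9]},{"gripper": 0,"travel": [0,0,0],"angular": [0,0,6.9]},{"gripper": 0,"travel": [0,0,0],"angular": [0,0,6.9]},{"gripper": 0,"travel": [0,0,0],"angular": [0,0,0]}]'

```text
clock: 23.55
eef_pos: [0.5852, -0.0411, 0.219]
ee_rot: [-0.176, 0.984, -0.0, 0.0]
force: [-0.2, 0.4, -0.1]
finger_gap: 0.0425
grip_force: 0.0
```

```bash
python3 -c "
from h import *
arc((10.7,-81.8))
for k in range(2):
 for c in('side','top'):
  im=read_camera(c)
  for q in('blank_cap','ring_knob','lever_knob','lever_pivot'):
    r=place_of(q,c)
    if r: print(c,q,st(r[0]['location']).round(1),round(r[0]['confidence'],2))
a=cv2.resize(read_camera('side')[150:260,190:300],None,fx=3.5,fy=3.5);b=cv2.resize(im[110:220,190:300],None,fx=3.5,fy=3.5)
cv2.imwrite('pics/p4.png',np.hstack([a,b]))"
```

```text
t 23.55 stand mm [-46.6 -15.2] z 0.219 yaw_y 110.23 tilt [ 0.001 -0.   ] F stand [-0.25  0.32 -0.06] gap 0.042501526880718364 0.0 q [-0.16  0.36  0.19  1.73 -0.08  1.06  1.98]
radius 87.9 theta 130.7 beta stand 122.9 Frad 0.41 Fccw -0.02
side blank_cap [-1.7 -0.8] 0.8
side ring_knob [-49.6 -13.3] 0.59
side lever_knob [ 67.7 -48.3] 0.6
side lever_pivot [ 11.9 -78.7] 0.71
top ring_knob [-48.4 -12.1] 0.69
top lever_knob [ 61.7 -46.9] 0.65
top lever_pivot [ 10.9 -84.6] 0.61
side blank_cap [-2. -1.] 0.68
side ring_knob [-47.8 -10.7] 0.67
side lever_knob [ 63.2 -44.9] 0.54
side lever_pivot [ 11.7 -80.9] 0.74
top blank_cap [-143.6   10.2] 0.18
top ring_knob [-47.2 -16.3] 0.45
top lever_knob [ 63.5 -45.8] 0.66
top lever_pivot [  9.2 -83.7] 0.86
```

View pics/p4.png

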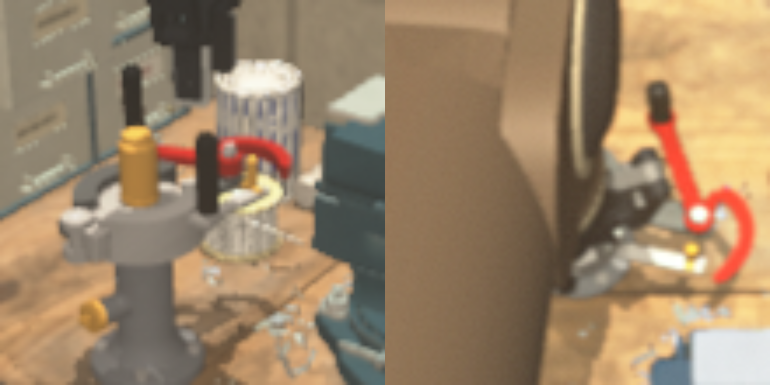

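Emit:
apply_moves --targets '[{"gripper": 0,"travel": [-0.0253,-0.0291,0],"angular": [0,0,0]},{"gripper": 0,"travel": [-0.0253,-0.0291,0],"angular": [0,0,0]},{"gripper": 0,"travel": [-0.0253,-0.0291,0],"angular": [0,0,0]},{"gripper": 0,"travel": [0,0,0],"angular": [0,0,0]},{"gripper": 0,"travel": [0,0,0],"angular": [0,0,0]},{"gripper": 0,"travel": [0,0,0.02],"angular": [0,0,0]},{"gripper": 0,"travel": [0,0,0.02],"angular": [0,0,0]},{"gripper": 0,"travel": [0,0,0.02],"angular": [0,0,0]},{"gripper": 0,"travel": [0,0,0.01],"angular": [0,0,0]},{"gripper": 0,"travel": [0,0,0],"angular": [0,0,0]}]'

```text
clock: 25.6
eef_pos: [0.6851, -0.0955, 0.1476]
ee_rot: [-0.177, 0.984, 0.001, -0.001]
force: [0.0, -0.3, -0.5]
finger_gap: 0.0426
grip_force: 0.0
```

```bash
python3 -c "
from h import *
arc((10.7,-81.8))"
```

```text
t 25.6 stand mm [ 62.8 -46.3] z 0.1476 yaw_y 110.38 tilt [-0.003  0.001] F stand [ 0.12 -0.31 -0.54] gap 0.04257540179215988 0.0 q [-0.06  0.61  0.19  1.52 -0.13  1.03  2.1 ]
radius 63.0 theta 34.2 beta stand 123.1 Frad -0.08 Fccw -0.32
```

Emit:
apply_moves --targets '[{"gripper": -0.45,"travel": [-0.0015,0,0],"angular": [0,0,0]},{"gripper": -0.45,"travel": [0,0,0],"angular": [0,0,0]},{"gripper": -0.45,"travel": [0,0,0],"angular": [0,0,0]},{"gripper": -0.45,"travel": [0.0001,-0.0037,0],"angular": [0,0,3.2]},{"gripper": -0.45,"travel": [0.0001,-0.0037,0],"angular": [0,0,3.2]},{"gripper": -0.45,"travel": [0.0001,-0.0037,0],"angular": [0,0,3.2]},{"gripper": -0.45,"travel": [0.0001,-0.0037,0],"angular": [0,0,3.2]},{"gripper": -0.45,"travel": [0.0001,-0.0037,0],"angular": [0,0,3.2]},{"gripper": -0.45,"travel": [0.0001,-0.0037,0],"angular": [0,0,3.2]},{"gripper": -0.45,"travel": [0.0001,-0.0037,0],"angular": [0,0,3.2]}]'

```text
clock: 26.6
eef_pos: [0.6922, -0.1197, 0.1495]
ee_rot: [0.019, 1.0, 0.001, 0.0]
force: [-1.4, 3.3, 1.1]
finger_gap: 0.0234
grip_force: 1.7
```

```bash
python3 -c "
from h import *
arc((10.7,-81.8))"
```

```text
t 26.6 stand mm [ 75.1 -68.4] z 0.1495 yaw_y 87.88 tilt [0.001 0.002] F stand [-2.08  2.92  1.14] gap 0.02337686999428305 1.6801052509345027 q [-0.08  0.63  0.29  1.49 -0.2   1.05  1.79]
radius 65.8 theta 11.7 beta stand 100.6 Frad -1.45 Fccw 3.28
```

Emit:
apply_moves --targets '[{"gripper": -0.45,"travel": [0.0001,-0.0028,0],"angular": [0,0,2.4]},{"gripper": -0.45,"travel": [0.0001,-0.0028,0],"angular": [0,0,2.4]},{"gripper": -0.45,"travel": [0,-0.0028,0],"angular": [0,0,2.4]},{"gripper": -0.45,"travel": [0.0001,-0.0028,0],"angular": [0,0,2.4]},{"gripper": -0.45,"travel": [0,-0.0028,0],"angular": [0,0,2.4]},{"gripper": -0.45,"travel": [0.0001,-0.0028,0],"angular": [0,0,2.4]},{"gripper": -0.45,"travel": [0,-0.0028,0],"angular": [0,0,2.4]},{"gripper": -0.45,"travel": [0.0001,-0.0028,0],"angular": [0,0,2.4]},{"gripper": -0.45,"travel": [0,-0.0028,0],"angular": [0,0,2.4]},{"gripper": -0.45,"travel": [0.0001,-0.0028,0],"angular": [0,0,2.4]}]'

```text
clock: 27.6
eef_pos: [0.6861, -0.1466, 0.1496]
ee_rot: [0.226, 0.974, 0.001, 0.001]
force: [1.1, 3.2, -0.5]
finger_gap: 0.0236
grip_force: 1.8
```

```bash
python3 -c "
from h import *
arc((10.7,-81.8))"
```

```text
t 27.6 stand mm [ 75. -96.] z 0.1496 yaw_y 63.92 tilt [0.002 0.002] F stand [ 0.4   3.36 -0.52] gap 0.023583648851466656 1.7518498060974252 q [-0.11  0.64  0.4   1.5  -0.27  1.05  1.47]
radius 65.8 theta 347.6 beta stand 76.6 Frad -0.34 Fccw 3.37
```

Emit:
apply_moves --targets '[{"gripper": -0.45,"travel": [0,-0.0013,0],"angular": [0,0,1.1]},{"gripper": -0.45,"travel": [0,-0.0013,0],"angular": [0,0,1.1]},{"gripper": -0.45,"travel": [0,-0.0013,0],"angular": [0,0,1.1]},{"gripper": -0.45,"travel": [0,-0.0013,0],"angular": [0,0,1.1]},{"gripper": -0.45,"travel": [0.0001,-0.0013,0],"angular": [0,0,1.1]},{"gripper": -0.45,"travel": [0,-0.0013,0],"angular": [0,0,1.1]},{"gripper": -0.45,"travel": [0,-0.0013,0],"angular": [0,0,1.1]},{"gripper": -0.45,"travel": [0,-0.0013,0],"angular": [0,0,1.1]},{"gripper": -0.45,"travel": [0,-0.0013,0],"angular": [0,0,1.1]},{"gripper": -0.45,"travel": [0.0001,-0.0013,0],"angular": [0,0,1.1]}]'

```text
clock: 28.6
eef_pos: [0.6784, -0.1596, 0.1489]
ee_rot: [0.319, 0.948, -0.0, 0.0]
force: [2.7, 2.4, 2.4]
finger_gap: 0.0235
grip_force: 1.8
```

```bash
python3 -c "
from h import *
arc((10.7,-81.8))
a=cv2.resize(read_camera('side')[150:260,190:300],None,fx=3.5,fy=3.5);b=cv2.resize(read_camera('top')[110:220,190:300],None,fx=3.5,fy=3.5)
cv2.imwrite('pics/p5.png',np.hstack([a,b]))"
```

```text
t 28.6 stand mm [  70.4 -110.3] z 0.1489 yaw_y 52.84 tilt [ 0. -0.] F stand [2.13 2.93 2.44] gap 0.02354440745982466 1.8415985544925206 q [-0.12  0.64  0.45  1.52 -0.3   1.05  1.32]
radius 66.1 theta 334.5 beta stand 65.5 Frad 0.66 Fccw 3.56
```

View pics/p5.png

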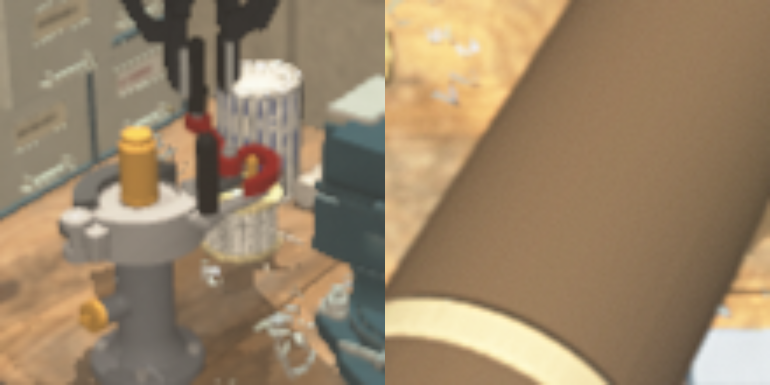

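Emit:
apply_moves --targets '[{"gripper": -0.45,"travel": [0,-0.0008,0],"angular": [0,0,0.7]},{"gripper": -0.45,"travel": [0,-0.0008,0],"angular": [0,0,0.7]},{"gripper": -0.45,"travel": [0,-0.0008,0],"angular": [0,0,0.7]},{"gripper": -0.45,"travel": [0,-0.0008,0],"angular": [0,0,0.7]},{"gripper": -0.45,"travel": [0,-0.0008,0],"angular": [0,0,0.7]},{"gripper": -0.45,"travel": [0,-0.0008,0],"angular": [0,0,0.7]},{"gripper": -0.45,"travel": [0,-0.0008,0],"angular": [0,0,0.7]},{"gripper": -0.45,"travel": [0,-0.0008,0],"angular": [0,0,0.7]},{"gripper": -0.45,"travel": [0,0,0],"angular": [0,0,0]},{"gripper": -0.45,"travel": [0,0,0],"angular": [0,0,0]}]'

```text
clock: 29.7
eef_pos: [0.674, -0.1644, 0.1487]
ee_rot: [0.364, 0.931, -0.0, -0.0]
force: [2.3, 0.6, 1.0]
finger_gap: 0.0234
grip_force: 1.3
```

```bash
python3 -c "
from h import *
arc((10.7,-81.8))"
```

```text
t 29.7 stand mm [  67.2 -116. ] z 0.1487 yaw_y 47.33 tilt [-0. -0.] F stand [2.15 1.09 1.04] gap 0.02335945330505898 1.2791070171806496 q [-0.13  0.64  0.47  1.53 -0.32  1.05  1.25]
radius 66.0 theta 328.8 beta stand 60.0 Frad 1.27 Fccw 2.05
```

Still only friction; go on 8 mm.

Emit:
apply_moves --targets '[{"gripper": -0.45,"travel": [0,-0.0008,0],"angular": [0,0,0.7]},{"gripper": -0.45,"travel": [0,-0.0008,0],"angular": [0,0,0.7]},{"gripper": -0.45,"travel": [0,-0.0008,0],"angular": [0,0,0.7]},{"gripper": -0.45,"travel": [0,-0.0008,0],"angular": [0,0,0.7]},{"gripper": -0.45,"travel": [0,-0.0008,0],"angular": [0,0,0.7]},{"gripper": -0.45,"travel": [0,-0.0008,0],"angular": [0,0,0.7]},{"gripper": -0.45,"travel": [0,-0.0008,0],"angular": [0,0,0.7]},{"gripper": -0.45,"travel": [0,-0.0008,0],"angular": [0,0,0.7]},{"gripper": -0.45,"travel": [0,-0.0008,0],"angular": [0,0,0.7]},{"gripper": -0.45,"travel": [0,-0.0008,0],"angular": [0,0,0.7]}]'

```text
clock: 30.7
eef_pos: [0.6683, -0.1697, 0.1487]
ee_rot: [0.42, 0.907, 0.0, -0.0]
force: [1.4, 3.4, 1.4]
finger_gap: 0.0235
grip_force: 1.6
```

```bash
python3 -c "
from h import *
arc((10.7,-81.8))"
```

```text
t 30.7 stand mm [  62.8 -122.4] z 0.1487 yaw_y 40.29 tilt [-0.  0.] F stand [0.6  3.6  1.35] gap 0.02349760536162979 1.5883605407725554 q [-0.14  0.64  0.5   1.54 -0.34  1.05  1.15]
radius 66.0 theta 322.1 beta stand 53.0 Frad -1.74 Fccw 3.21
```

Emit:
apply_moves --targets '[{"gripper": -0.45,"travel": [0,-0.0008,0],"angular": [0,0,0.7]},{"gripper": -0.45,"travel": [0,-0.0008,0],"angular": [0,0,0.7]},{"gripper": -0.45,"travel": [0,-0.0008,0],"angular": [0,0,0.7]},{"gripper": -0.45,"travel": [0,-0.0008,0],"angular": [0,0,0.7]},{"gripper": -0.45,"travel": [0,-0.0008,0],"angular": [0,0,0.7]},{"gripper": -0.45,"travel": [0,-0.0008,0],"angular": [0,0,0.7]},{"gripper": -0.45,"travel": [0,-0.0008,0],"angular": [0,0,0.7]},{"gripper": -0.45,"travel": [0,-0.0008,0],"angular": [0,0,0.7]},{"gripper": -0.45,"travel": [0,-0.0008,0],"angular": [0,0,0.7]},{"gripper": -0.45,"travel": [0,-0.0008,0],"angular": [0,0,0.7]}]'

```text
clock: 31.7
eef_pos: [0.6621, -0.1747, 0.1487]
ee_rot: [0.475, 0.88, -0.0, -0.0]
force: [1.3, 3.3, 0.1]
finger_gap: 0.0233
grip_force: 1.5
```

```bash
python3 -c "
from h import *
arc((10.7,-81.8))"
```

```text
t 31.7 stand mm [  57.7 -128.6] z 0.1487 yaw_y 33.28 tilt [-0.  0.] F stand [0.51 3.55 0.14] gap 0.023294152098727802 1.541749170573894 q [-0.16  0.64  0.53  1.56 -0.36  1.05  1.05]
radius 66.4 theta 315.1 beta stand 46.0 Frad -2.14 Fccw 2.88
```

Emit:
apply_moves --targets '[{"gripper": -0.45,"travel": [0.0002,-0.0008,0],"angular": [0,0,0.7]},{"gripper": -0.45,"travel": [0,-0.0008,0],"angular": [0,0,0.7]},{"gripper": -0.45,"travel": [0,-0.0008,0],"angular": [0,0,0.7]},{"gripper": -0.45,"travel": [0,-0.0008,0],"angular": [0,0,0.7]},{"gripper": -0.45,"travel": [0,-0.0008,0],"angular": [0,0,0.7]},{"gripper": -0.45,"travel": [0,-0.0008,0],"angular": [0,0,0.7]},{"gripper": -0.45,"travel": [0,-0.0008,0],"angular": [0,0,0.7]},{"gripper": -0.45,"travel": [0,-0.0008,0],"angular": [0,0,0.7]},{"gripper": -0.45,"travel": [0,-0.0008,0],"angular": [0,0,0.7]},{"gripper": -0.45,"travel": [0,-0.0008,0],"angular": [0,0,0.7]}]'

```text
clock: 32.7
eef_pos: [0.6551, -0.1785, 0.1488]
ee_rot: [0.528, 0.849, 0.0, 0.0]
force: [2.3, 2.4, -2.0]
finger_gap: 0.0235
grip_force: 1.6
```

```bash
python3 -c "
from h import *
arc((10.7,-81.8))"
```

```text
t 32.7 stand mm [  51.8 -133.9] z 0.1488 yaw_y 26.29 tilt [0. 0.] F stand [ 1.7   2.86 -2.05] gap 0.0234588917780064 1.5923995099001331 q [-0.17  0.64  0.57  1.57 -0.38  1.04  0.96]
radius 66.3 theta 308.3 beta stand 39.0 Frad -1.19 Fccw 3.11
```

Emit:
apply_moves --targets '[{"gripper": -0.45,"travel": [0.0002,-0.0008,0],"angular": [0,0,0.7]},{"gripper": -0.45,"travel": [0,-0.0008,0],"angular": [0,0,0.7]},{"gripper": -0.45,"travel": [0,-0.0008,0],"angular": [0,0,0.7]},{"gripper": -0.45,"travel": [0,-0.0008,0],"angular": [0,0,0.7]},{"gripper": -0.45,"travel": [0,-0.0008,0],"angular": [0,0,0.7]},{"gripper": -0.45,"travel": [0,-0.0008,0],"angular": [0,0,0.7]},{"gripper": -0.45,"travel": [0,-0.0008,0],"angular": [0,0,0.7]},{"gripper": -0.45,"travel": [0,-0.0008,0],"angular": [0,0,0.7]},{"gripper": -0.45,"travel": [0,-0.0008,0],"angular": [0,0,0.7]},{"gripper": -0.45,"travel": [0,-0.0008,0],"angular": [0,0,0.7]}]'

```text
clock: 33.7
eef_pos: [0.6478, -0.1814, 0.1488]
ee_rot: [0.579, 0.816, 0.0, 0.0]
force: [4.6, 3.0, -2.7]
finger_gap: 0.0233
grip_force: 2.6
```

```bash
python3 -c "
from h import *
arc((10.7,-81.8))"
```

```text
t 33.7 stand mm [  45.3 -138.3] z 0.1488 yaw_y 19.29 tilt [0. 0.] F stand [ 3.84  3.95 -2.68] gap 0.023272722041483066 2.621103545481134 q [-0.19  0.63  0.6   1.59 -0.4   1.04  0.86]
radius 66.3 theta 301.5 beta stand 32.0 Frad -1.36 Fccw 5.33
```

Emit:
apply_moves --targets '[{"gripper": -0.45,"travel": [0.0001,-0.0005,0],"angular": [0,0,0.4]},{"gripper": -0.45,"travel": [0,-0.0005,0],"angular": [0,0,0.4]},{"gripper": -0.45,"travel": [0,-0.0005,0],"angular": [0,0,0.4]},{"gripper": -0.45,"travel": [0,-0.0005,0],"angular": [0,0,0.4]},{"gripper": -0.45,"travel": [0,-0.0005,0],"angular": [0,0,0.4]},{"gripper": -0.45,"travel": [0,-0.0005,0],"angular": [0,0,0.4]},{"gripper": -0.45,"travel": [0,0,0],"angular": [0,0,0]},{"gripper": -0.45,"travel": [0,0,0],"angular": [0,0,0]},{"gripper": -0.45,"travel": [0,0,0],"angular": [0,0,0]},{"gripper": -0.45,"travel": [0,0,0],"angular": [0,0,0]}]'

```text
clock: 34.7
eef_pos: [0.6451, -0.1823, 0.1488]
ee_rot: [0.595, 0.803, 0.0, 0.0]
force: [5.6, 1.8, -3.7]
finger_gap: 0.0238
grip_force: 2.8
```

```bash
python3 -c "
from h import *
arc((10.7,-81.8))"
```

```text
t 34.7 stand mm [  42.8 -139.8] z 0.1488 yaw_y 16.92 tilt [ 0.001 -0.   ] F stand [ 5.07  3.03 -3.66] gap 0.023800155366731638 2.766945988250882 q [-0.2   0.63  0.61  1.6  -0.4   1.04  0.83]
radius 66.3 theta 299.0 beta stand 29.6 Frad -0.19 Fccw 5.91
```

Emit:
apply_moves --targets '[{"gripper": -0.45,"travel": [0,0,0],"angular": [0,0,0]},{"gripper": -0.45,"travel": [0,0,0],"angular": [0,0,0]},{"gripper": -0.45,"travel": [0,0,0],"angular": [0,0,0]},{"gripper": -0.45,"travel": [0,0,0],"angular": [0,0,0]},{"gripper": -0.45,"travel": [0,-0.0005,0],"angular": [0,0,0.4]},{"gripper": -0.45,"travel": [0,-0.0005,0],"angular": [0,0,0.4]},{"gripper": -0.45,"travel": [0,-0.0005,0],"angular": [0,0,0.4]},{"gripper": -0.45,"travel": [0,-0.0005,0],"angular": [0,0,0.4]},{"gripper": -0.45,"travel": [0,-0.0005,0],"angular": [0,0,0.4]},{"gripper": -0.45,"travel": [0,-0.0005,0],"angular": [0,0,0.4]}]'

```text
clock: 35.7
eef_pos: [0.6425, -0.1829, 0.1488]
ee_rot: [0.612, 0.791, 0.0, 0.0]
force: [7.0, 2.1, -4.2]
finger_gap: 0.0236
grip_force: 3.3
```

```bash
python3 -c "
from h import *
arc((10.7,-81.8))"
```

```text
t 35.7 stand mm [  40.5 -141. ] z 0.1488 yaw_y 14.52 tilt [ 0.001 -0.   ] F stand [ 6.42  3.58 -4.24] gap 0.02357256786062582 3.3062738318949414 q [-0.2   0.63  0.62  1.61 -0.41  1.04  0.79]
radius 66.3 theta 296.7 beta stand 27.2 Frad -0.31 Fccw 7.34
```

Emit:
apply_moves --targets '[{"gripper": -0.45,"travel": [0,0,0],"angular": [0,0,0]},{"gripper": -0.45,"travel": [0,0,0],"angular": [0,0,0]},{"gripper": -0.45,"travel": [0,0,0],"angular": [0,0,0]},{"gripper": -0.45,"travel": [0,0,0],"angular": [0,0,0]},{"gripper": -0.45,"travel": [0,0,0],"angular": [0,0,0]},{"gripper": -0.45,"travel": [0,0,0],"angular": [0,0,0]},{"gripper": -0.45,"travel": [0,-0.0005,0],"angular": [0,0,0.4]},{"gripper": -0.45,"travel": [0,-0.0005,0],"angular": [0,0,0.4]},{"gripper": -0.45,"travel": [0,-0.0005,0],"angular": [0,0,0.4]},{"gripper": -0.45,"travel": [0,-0.0005,0],"angular": [0,0,0.4]}]'

```text
clock: 36.7
eef_pos: [0.6407, -0.1834, 0.1488]
ee_rot: [0.623, 0.782, 0.0, 0.001]
force: [6.3, 2.7, -4.1]
finger_gap: 0.0233
grip_force: 3.7
```

```bash
python3 -c "
from h import *
arc((10.7,-81.8))"
```

```text
t 36.7 stand mm [  38.9 -141.8] z 0.1488 yaw_y 12.92 tilt [ 0.002 -0.   ] F stand [ 5.55  4.   -4.15] gap 0.02329852489249029 3.6905978250860016 q [-0.21  0.63  0.63  1.61 -0.41  1.03  0.77]
radius 66.3 theta 295.2 beta stand 25.6 Frad -1.26 Fccw 6.73
```

Emit:
apply_moves --targets '[{"gripper": -0.45,"travel": [0,0,0],"angular": [0,0,0]},{"gripper": -0.45,"travel": [0,0,0],"angular": [0,0,0]},{"gripper": -0.45,"travel": [0,0,0],"angular": [0,0,0]},{"gripper": -0.45,"travel": [0,0,0],"angular": [0,0,0]},{"gripper": -0.45,"travel": [0,0,0],"angular": [0,0,0]},{"gripper": -0.45,"travel": [0,-0.0005,0],"angular": [0,0,0.4]},{"gripper": -0.45,"travel": [0,-0.0005,0],"angular": [0,0,0.4]},{"gripper": -0.45,"travel": [0,-0.0005,0],"angular": [0,0,0.4]},{"gripper": -0.45,"travel": [0,-0.0005,0],"angular": [0,0,0.4]},{"gripper": -0.45,"travel": [0,-0.0005,0],"angular": [0,0,0.4]}]'

```text
clock: 37.7
eef_pos: [0.6383, -0.1839, 0.1488]
ee_rot: [0.637, 0.771, 0.0, 0.001]
force: [8.0, 2.6, -3.3]
finger_gap: 0.0237
grip_force: 3.9
```

```bash
python3 -c "
from h import *
arc((10.7,-81.8))"
```

```text
t 37.7 stand mm [  36.6 -142.8] z 0.1488 yaw_y 10.92 tilt [ 0.001 -0.   ] F stand [ 7.2   4.25 -3.27] gap 0.02368942417863892 3.867694757486788 q [-0.21  0.63  0.64  1.62 -0.42  1.03  0.74]
radius 66.3 theta 293.0 beta stand 23.6 Frad -1.11 Fccw 8.29
```

Emit:
apply_moves --targets '[{"gripper": -0.45,"travel": [0,0,0],"angular": [0,0,0]},{"gripper": -0.45,"travel": [0,0,0],"angular": [0,0,0]},{"gripper": -0.45,"travel": [0,0,0],"angular": [0,0,0]},{"gripper": -0.45,"travel": [0,0,0],"angular": [0,0,0]},{"gripper": -0.45,"travel": [0,0,0],"angular": [0,0,0]},{"gripper": -0.45,"travel": [0,-0.0005,0],"angular": [0,0,0.4]},{"gripper": -0.45,"travel": [0,-0.0005,0],"angular": [0,0,0.4]},{"gripper": -0.45,"travel": [0,-0.0005,0],"angular": [0,0,0.4]},{"gripper": -0.45,"travel": [0,-0.0005,0],"angular": [0,0,0.4]},{"gripper": -0.45,"travel": [0,-0.0005,0],"angular": [0,0,0.4]}]'

```text
clock: 38.7
eef_pos: [0.6362, -0.1842, 0.1489]
ee_rot: [0.65, 0.76, 0.001, 0.001]
force: [8.2, 2.2, -5.9]
finger_gap: 0.0237
grip_force: 4.1
```

```bash
python3 -c "
from h import *
arc((10.7,-81.8))"
```

```text
t 38.7 stand mm [  34.6 -143.6] z 0.1489 yaw_y 8.93 tilt [ 0.002 -0.   ] F stand [ 7.53  3.93 -5.88] gap 0.023700241668343683 4.117662714888866 q [-0.22  0.63  0.65  1.63 -0.43  1.03  0.72]
radius 66.2 theta 291.1 beta stand 21.6 Frad -0.95 Fccw 8.44
```

Emit:
apply_moves --targets '[{"gripper": -0.45,"travel": [0,0,0],"angular": [0,0,0]},{"gripper": -0.45,"travel": [0,0,0],"angular": [0,0,0]},{"gripper": -0.45,"travel": [0,0,0],"angular": [0,0,0]},{"gripper": -0.45,"travel": [0,0,0],"angular": [0,0,0]},{"gripper": -0.45,"travel": [0,-0.0004,0],"angular": [0,0,0.3]},{"gripper": -0.45,"travel": [0,-0.0004,0],"angular": [0,0,0.3]},{"gripper": -0.45,"travel": [0,-0.0004,0],"angular": [0,0,0.3]},{"gripper": -0.45,"travel": [0,-0.0004,0],"angular": [0,0,0.3]},{"gripper": -0.45,"travel": [0,-0.0004,0],"angular": [0,0,0.3]},{"gripper": -0.45,"travel": [0,-0.0004,0],"angular": [0,0,0.3]}]'

```text
clock: 39.7
eef_pos: [0.6341, -0.1845, 0.1489]
ee_rot: [0.662, 0.75, 0.001, 0.001]
force: [9.7, 2.2, -5.4]
finger_gap: 0.0236
grip_force: 5.1
```

```bash
python3 -c "
from h import *
arc((10.7,-81.8))
read_camera('top')
arc((10.7,-81.8))"
```

```text
t 39.7 stand mm [  32.7 -144.3] z 0.1489 yaw_y 7.14 tilt [ 0.003 -0.   ] F stand [ 8.97  4.26 -5.39] gap 0.023605826580477145 5.053193184940028 q [-0.22  0.63  0.66  1.63 -0.43  1.03  0.69]
radius 66.3 theta 289.4 beta stand 19.8 Frad -1.04 Fccw 9.88
t 39.75 stand mm [  32.6 -144.4] z 0.1489 yaw_y 7.13 tilt [ 0.003 -0.   ] F stand [ 7.11  3.78 -4.44] gap 0.023790006948829576 4.341731528547825 q [-0.22  0.63  0.66  1.63 -0.43  1.03  0.69]
radius 66.3 theta 289.3 beta stand 19.8 Frad -1.22 Fccw 7.95
```

Emit:
apply_moves --targets '[{"gripper": -0.45,"travel": [0,0,0],"angular": [0,0,0]},{"gripper": -0.45,"travel": [0,0,0],"angular": [0,0,0]},{"gripper": -0.45,"travel": [0,0,0],"angular": [0,0,0]},{"gripper": -0.45,"travel": [0,0,0],"angular": [0,0,0]},{"gripper": -0.45,"travel": [0,0,0],"angular": [0,0,0]},{"gripper": -0.45,"travel": [0,0,0],"angular": [0,0,0]},{"gripper": -0.45,"travel": [0,-0.0004,0],"angular": [0,0,0.3]},{"gripper": -0.45,"travel": [0,-0.0004,0],"angular": [0,0,0.3]},{"gripper": -0.45,"travel": [0,-0.0004,0],"angular": [0,0,0.3]},{"gripper": -0.45,"travel": [0,-0.0004,0],"angular": [0,0,0.3]}]'

```text
clock: 40.75
eef_pos: [0.6326, -0.1847, 0.1489]
ee_rot: [0.669, 0.743, 0.001, 0.001]
force: [11.1, 1.2, -6.8]
finger_gap: 0.0234
grip_force: 5.2
```

```bash
python3 -c "
from h import *
for i in range(5):
  arc((10.7,-81.8)); read_camera('top')"|grep -v q.SKIP | sed 's/ q .*//'
```

```text
t 40.75 stand mm [  31.2 -144.8] z 0.1489 yaw_y 5.94 tilt [ 0.003 -0.   ] F stand [10.57  3.62 -6.83] gap 0.023418867811466612 5.195192639512243
radius 66.3 theta 288.1 beta stand 18.6 Frad -0.17 Fccw 11.17
t 40.8 stand mm [  31.2 -144.9] z 0.1489 yaw_y 5.92 tilt [ 0.003 -0.   ] F stand [ 9.34  2.82 -6.65] gap 0.023743075172183 4.988605126054608
radius 66.3 theta 288.0 beta stand 18.6 Frad 0.21 Fccw 9.76
t 40.85 stand mm [  31.2 -144.9] z 0.1489 yaw_y 5.95 tilt [ 0.003 -0.   ] F stand [ 9.77  3.6  -7.22] gap 0.023421887445885085 4.9421219145006035
radius 66.3 theta 288.0 beta stand 18.6 Frad -0.41 Fccw 10.41
t 40.9 stand mm [  31.2 -144.9] z 0.1489 yaw_y 5.95 tilt [ 0.003 -0.   ] F stand [ 8.93  3.12 -6.79] gap 0.0230900414953535 4.93186975530989
radius 66.3 theta 288.0 beta stand 18.7 Frad -0.21 Fccw 9.46
t 40.95 stand mm [  31.2 -144.9] z 0.1489 yaw_y 5.96 tilt [ 0.003 -0.   ] F stand [ 9.37  2.89 -5.5 ] gap 0.023371574591038384 4.927682019842905
radius 66.4 theta 288.0 beta stand 18.7 Frad 0.16 Fccw 9.8
```

Emit:
apply_moves --targets '[{"gripper": -0.45,"travel": [0,0.002,0],"angular": [0,0,0]},{"gripper": -0.45,"travel": [0,0.002,0],"angular": [0,0,0]},{"gripper": -0.45,"travel": [0,0.002,0],"angular": [0,0,0]},{"gripper": -0.2,"travel": [0,0,0],"angular": [0,0,0]},{"gripper": 0,"travel": [0,0,0],"angular": [0,0,0]},{"gripper": 0,"travel": [0,0,0],"angular": [0,0,0]},{"gripper": 0,"travel": [0,0,-0.02],"angular": [0,0,0]},{"gripper": 0,"travel": [0,0,-0.03],"angular": [0,0,0]},{"gripper": 0,"travel": [0,0,-0.03],"angular": [0,0,0]},{"gripper": 0,"travel": [0,0,-0.03],"angular": [0,0,0]}]'

```text
clock: 42.0
eef_pos: [0.6367, -0.1847, 0.2599]
ee_rot: [0.67, 0.743, -0.0, -0.0]
force: [0.8, 0.8, -1.1]
finger_gap: 0.0431
grip_force: 0.0
```

```bash
python3 -c "
from h import *
arc((10.7,-81.8))
for c in('side','top'):
  im=read_camera(c)
  for q in('blank_cap','ring_knob','lever_knob'):
    r=place_of(q,c)
    if r: print(c,q,st(r[0]['location']).round(1),round(r[0]['confidence'],2))
cv2.imwrite('pics/p6.png',cv2.resize(read_camera('side')[120:270,180:330],None,fx=4,fy=4))"
```

```text
t 42.0 stand mm [  35.2 -143.9] z 0.2599 yaw_y 5.91 tilt [-0. -0.] F stand [ 0.57  0.92 -1.1 ] gap 0.04308516375269128 0.0 q [-0.26  0.53  0.72  1.5  -0.36  1.24  0.61]
radius 66.8 theta 291.5 beta stand 18.6 Frad -0.65 Fccw 0.87
side blank_cap [-0.9 -1.3] 0.79
side ring_knob [-48.3 -13.1] 0.75
side lever_knob [  35.9 -141.7] 0.79
```

View pics/p6.png

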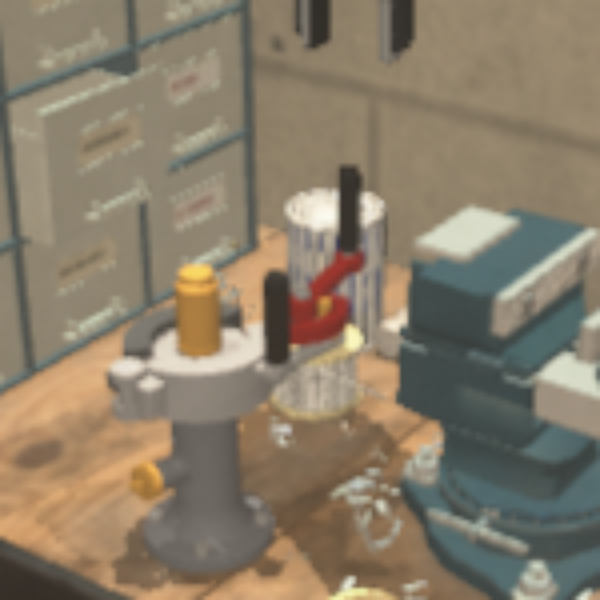

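The picture shows the ring shut, the cap upright in it, the hook round the pin at (322,305), and the gripper well clear at (350,30).

```bash
python3 -c "
from rig import *
print(sign_off())"
```

```text
the job is handed in; nothing more can be done
None
```

The job is handed in at 42 s: the cap is home, the ring is shut and the lever has hooked the catch pin, tightened to about 10 N (highest reading 11.2 N). The gripper is clear of everything; I did not re-measure the bystanders afterwards.

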